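# Hang the blue-handled instrument basket on the sprung rail and tug-test it

## Task

Hang the wire basket with the blue handle on the stand's rail by its hook, between the two green collars. With it still in the grip, tug it gently straight down, with about 10 N (the pull of a kilogram) for about a second, to make sure that it is held, then leave it hanging there upright. Be gentle with the sprung rail, and leave everything else on the table where it is.

Things in the scene. Friction and masses are not known exactly. Their poses are not given: they have to be found in the camera images.
- basket: Wire instrument basket with a BLUE handle, upright, about 280 g (varies by a third). Origin: centre of its underside, z up, x towards its hook (back) side. Tray 90 (x) x 100 (y) x 45 mm high, open on top. A flat steel strap 40 wide (y) runs up its back from the underside to z = 134, outer face at x = +49, and ends in the hook.
- basket_grip (a point): Where to grip: middle of the blue handle bar, 100 mm straight above the basket's origin; axes as the basket's. The bar runs along x from -37 to +45 (joining the strap), 12 wide (y), 16 high (z = 92 to 108); fingers close along y. A front post 12 wide stands under its front end.
- basket_hook (a point): Middle of the ceiling of the hook's throat, at (56, 0, 130) mm in the basket's frame and axes; when hung it lies on top of the rail. The throat opens downwards and is 14 wide in x (49 to about 63) at its top; behind it the lip, 4 thick, slopes outwards (to about x = 71) and ends at z = 114.
- stand: Fixed stand; origin on the table straight under the middle of its rail; z up, x points away from the side where the basket hangs. The basket hangs on the -x side, axes parallel to the stand's, strap against the rail, lip behind it. Two posts, 14 mm thick, 92 either side and 22 behind the rail, 234 high. Grey foot 12 high, x = -15 to 105, 230 wide, under it.
- stand_mark (a point): Middle of the rail's LOWEST setting, 200 mm over the stand's origin; stand's axes. The aluminium rail (10 thick, 190 long along y) is clamped 0 to 15 mm above this mark: its true height is not measured. It is sprung: sinks 1 mm per 3 N of downward pull, at most 12. Two green collars (22 thick, 8 wide) leave 54 free in its middle for the hook.
- foot_rest (a point): Middle of the fixed black rest bar (10 mm thick, along the stand's y), 110 mm over the table straight under the rail; the hanging basket's strap leans on it and stays upright.
- other_basket: The same kind of basket with an ORANGE handle, to be left alone. Origin: centre of its underside.
- forceps: Steel forceps lying flat, 130 long, 8 high; leave alone.
- bottle: White bottle with a red cap, 190 high; leave alone.
- spray: White and green spray can, 190 high; leave alone.
- jar: Small white jar with a blue cap, 85 high; leave alone.
- pen_cup: Dark cup with pens, 150 high in all; leave alone.
- tape: Yellow tape dispenser, 150 long; leave alone.
Things that resemble listed ones, but are neither listed nor needed, are in the scene too. Leave any purple, turquoise or yellow look-alike of the basket alone.

How it is judged:
By the outcome, as a careful person would: the job done as asked, in the order asked, and still so for the second after the job is handed in, with the robot touching nothing.
It also fails if it takes over 70 s, if anything falls off the work surface, if the arm or the gripper's body presses on something with over 40 N, if the wrist force passes 120 N, or if a joint passes its speed limit or range.

## Robot

A 6-joint arm with a two-finger parallel gripper is mounted at the origin on the work surface. World frame = base frame: x ahead of the robot, y to its left, z up, the work surface at z = 0. Lengths are in m, angles in degrees, forces in N, time in s.
With the tool pointing down it reaches from about 0.425 to 1.125 m from the base axis. Payload 14.9 kg.
Tool frame: the origin (TCP) lies between the finger pads; the fingertips stand 19 mm ahead of it and the grasp point (between the pads) is the TCP; z points along the fingers, x is the direction in which the jaws open and shut, and the axes are right-handed (so a half turn about z gives the same grasp; the last joint's range is limited). The gripper opens to 91 mm and grips with 3 to 60 N. Pads are 32 mm wide; open, the fingers measure 118 mm over their backs; the gripper's body (76 mm by 178 mm) begins 60 mm behind the grasp point.
Start: joints at [-72.382, 21.709, 99.362, -0, 58.929, -1.908], TCP at [0.234, -0.66, 0.233] pointing down, gripper open.
Joint ranges: [-158.91, 158.91], [-42.39, 125.64], [0.06, 152.35], [-60.88, 240.88], [17.5, 164.5], [-176.32, 176.32]. Speed limits (degrees/s): [108.29, 108.29, 136.94, 180, 180, 180].

## Interface

Orientations are given as [roll, pitch, yaw] about the fixed x, y, z axes, in that order (R = Rz(yaw) Ry(pitch) Rx(roll)).
In Python, from rig import ctrl gives the robot as it stands. Calls block until the motion is done:
- ctrl.move_ptp(position, orientation): joint-space move of the TCP to a pose.
- ctrl.servo_line(position, rotation=None, speed=0.15, f_stop=None): straight line of the TCP; rotation=None keeps the orientation; speed is the mean speed in m/s. With f_stop (N) it stops when the force on the tool has changed by that much, and returns True; else False.
- ctrl.move_j(angles): joint-space move.
- ctrl.command_gripper(opening, grasp_force=None): finger opening in m; grasp_force is the grip in N (None keeps the last); returns when the fingers have stopped.
- ctrl.sleep(seconds).
- ctrl.ik(position, orientation): joint angles nearest the present ones, or None.
- ctrl.read_state(): the state.
- ctrl.capture(name): name is "scene" or "side" or "wrist"; returns the picture (400x640x3 uint8, blue, green, red); there is no depth.
- ctrl.camera_info(name): a dict with "vertical_fov" (degrees; the focal length in pixels is half the picture's height over the tangent of half this angle, whatever the lens; pixels are square), "cx", "cy" (the principal point, pixels), "position" and "attitude" of the camera in the world; the wrist camera has in their place "tool_from_camera" (4x4, takes a point from camera to tool coordinates, whose origin is the TCP and whose axes are the tool frame's). Camera axes: x right, y down, z forward; pixel columns grow to the right and rows downward; lengths in m; the calibration is good to about 2 mm. A picture is of the moment at which its call begins: read the wrist's pose just before it. camera_info takes no time and is no camera call.
A pose or a line that the arm cannot do raises ctrl.MotionError and nothing moves.
- ctrl.sign_off(): hands the job in, once; it reports no verdict.
Trained networks look in the newest picture that a camera, given by its name, has taken for a name from the list of things; names that differ only in an ending like _2 or _b are one class to them, and where a whole thing is asked for, a point or a joint stands for the part that bears it (a point fixed in the world has none). Each returns a list of dicts, best first, with "score" (0 to 1); they miss things now and then, are a little off and sometimes report something else, mostly with a low value. They report only what shows in the picture. A call takes as long as a camera call. They do not tell look-alikes from the thing itself.
- ctrl.boxes_of(camera, query): "box" ([centre column, centre row, width, height] as shares, 0 to 1, of the picture: columns of its width, rows of its height, round what is visible of it).
The state is a dict: "clock": time; "joint_pos": joint angles; "dq": joint speeds; "joint_torque": joint torques, N m; "tcp_pos": TCP position; "eef_rot": TCP orientation; "force": force on the tool from outside, world axes, zero at the start; "torque": the same for the moment, N m; "grip_width": finger opening in m.
Only numpy, scipy, OpenCV 4.12 (cv2) and the standard library are available. Lean on these libraries where they do the work, as an engineer would, in place of code of your own. Each camera call takes 0.05 s, during which the arm holds its last target.

## Working session

There is one attempt and no reset: what is moved stays moved. The work goes in short steps, each a Python script; the robot and the scene stay as the last script left them, time stands still between calls to the robot, and variables do not carry over. Pictures are saved under pics/ and viewed, and the job is handed in when it is done.

```bash
mkdir -p pics; ls
python3 - <<'E'
from rig import ctrl
import cv2
for n in ("scene","side","wrist"):
    im=ctrl.capture(n); cv2.imwrite(f"pics/a_{n}.png",im)
    print(n,ctrl.camera_info(n))
s=ctrl.read_state(); print(s)
for n in ("scene","side"):
    for q in ("basket","stand","other_basket"):
        for d in ctrl.boxes_of(n,q)[:6]:
            b=d["box"]; print(n,q,round(d["score"],2),[round(b[0]*640),round(b[1]*400),round(b[2]*640),round(b[3]*400)])
print(ctrl.read_state()["clock"])
E
```

```text
pics
scene {'vertical_fov': 43.304375244821564, 'cx': 319.6571237260361, 'cy': 201.76750141188018, 'position': array([ 1.69868077, -0.53905664,  1.28612729]), 'attitude': array([-131.62191642,    0.51677199,   66.63526615])}
side {'vertical_fov': 43.56676428223122, 'cx': 311.30890544076647, 'cy': 197.98667605795558, 'position': array([-0.38993993,  0.93013556,  1.37695121]), 'attitude': array([-133.15442829,   -0.83094662, -135.91351338])}
wrist {'vertical_fov': 69.10838058471604, 'cx': 321.97572575584525, 'cy': 194.47877038960584, 'tool_from_camera': array([[ 9.99999602e-01, -6.99882559e-04, -5.53634386e-04,
         8.57167349e-04],
       [ 8.31734644e-04,  9.55791862e-01,  2.94042896e-01,
        -8.31091814e-02],
       [ 3.23363746e-04, -2.94043240e-01,  9.55792063e-01,
        -1.51824898e-01],
       [ 0.00000000e+00,  0.00000000e+00,  0.00000000e+00,
         1.00000000e+00]])}
{'clock': 0.15, 'joint_pos': array([-7.23824895e+01,  2.17313976e+01,  9.93863179e+01,  8.45656234e-04,
        5.89264631e+01, -1.90904771e+00]), 'dq': array([ 0.0016483 , -0.13621237, -0.05252801,  
[... 243 characters left out ...]
f_rot': array([-1.79997805e+02,  4.41299703e-02, -7.04738777e+01]), 'force': array([-0.77392418, -0.01547932, -0.33030956]), 'torque': array([-0.01512142,  0.03492122,  0.04588871]), 'grip_width': 0.09123808608386226}
scene basket 0.9 [431, 170, 32, 33]
scene basket 0.89 [396, 186, 34, 38]
scene basket 0.74 [383, 156, 24, 39]
scene basket 0.61 [349, 173, 35, 35]
scene basket 0.28 [266, 271, 26, 51]
scene stand 0.79 [351, 232, 64, 61]
scene other_basket 0.56 [239, 232, 37, 42]
side basket 0.98 [282, 318, 40, 42]
side basket 0.97 [219, 311, 37, 59]
side basket 0.68 [315, 275, 42, 61]
side basket 0.61 [251, 277, 42, 53]
side basket 0.49 [203, 228, 22, 50]
side stand 0.57 [277, 181, 49, 64]
0.45
```

Run:
```python
import cv2
for n,(x,y,w,h) in {"scene":(200,110,320,240),"side":(150,130,320,240)}.items():
    im=cv2.imread(f"pics/a_{n}.png")[y:y+h,x:x+w]
    cv2.imwrite(f"pics/a_{n}_z.png",cv2.resize(im,None,fx=2.5,fy=2.5,interpolation=cv2.INTER_CUBIC))
```

```text
(no output)
```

View pics/a_scene.png

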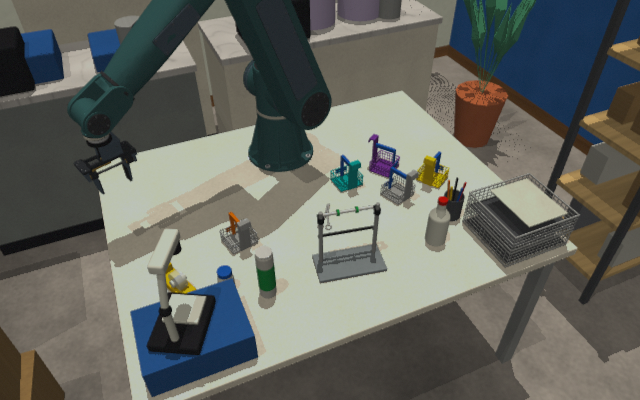

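View pics/a_side.png

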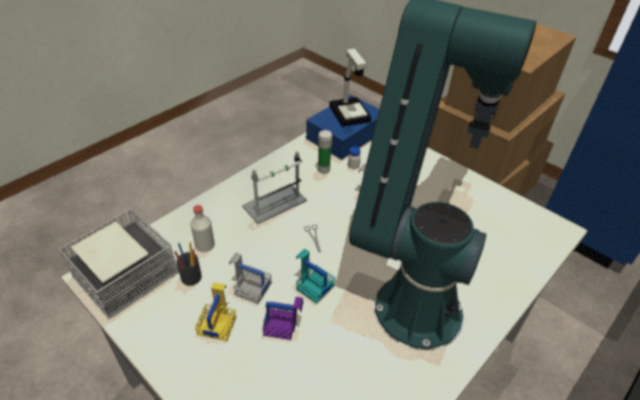

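```bash
true
```

```text
(no output)
```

View pics/a_scene_z.png

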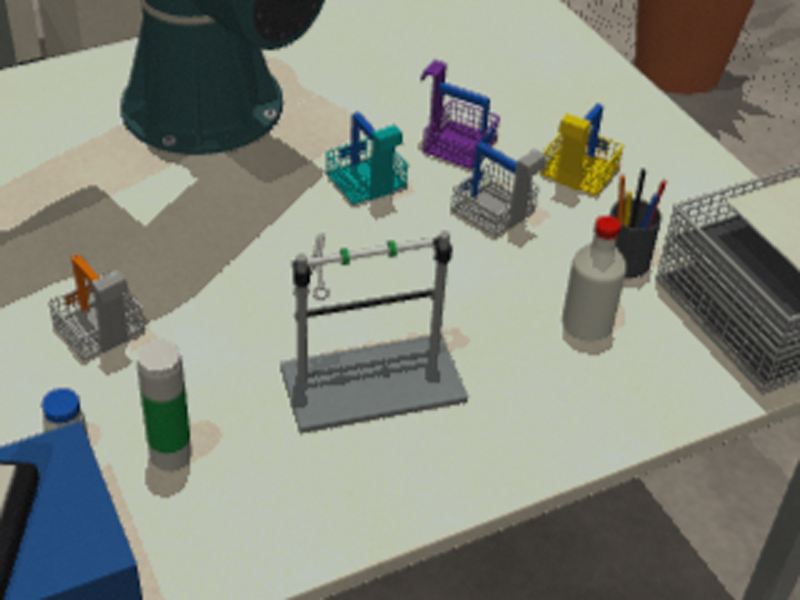

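View pics/a_side_z.png

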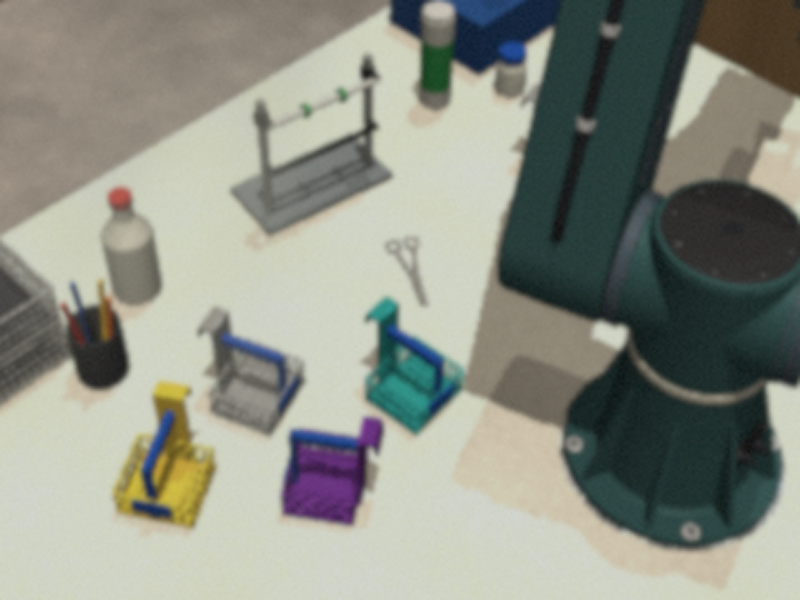

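View pics/a_wrist.png

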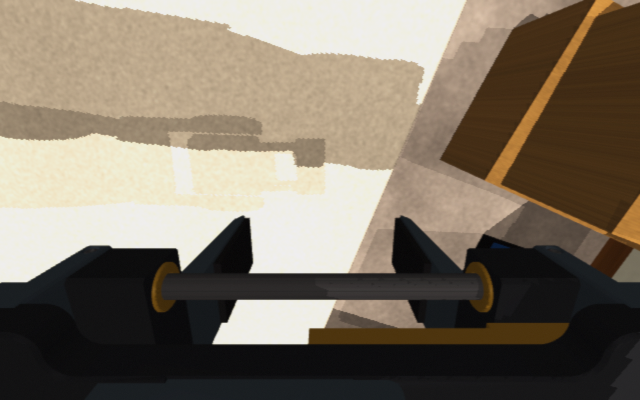

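The candidates in the scene picture are the grey-wire basket with a blue handle at (396,186), teal (349,173), purple (383,156), yellow (431,170) and orange-handled (239,232). I choose the grey one with the blue handle at (396,186), which is at (251,277) in the side picture. Next I triangulate it and the rail.

```bash
cat > h.py <<'E'
import numpy as np, cv2
from scipy.spatial.transform import Rotation as R
from scipy.optimize import least_squares
from rig import ctrl
def cam(n,state=None):
    i=ctrl.camera_info(n); f=200/np.tan(np.radians(i["vertical_fov"]/2))
    if n=="wrist":
        T=np.eye(4); T[:3,:3]=R.from_euler("xyz",state["eef_rot"],degrees=True).as_matrix(); T[:3,3]=state["tcp_pos"]
        C=T@i["tool_from_camera"]
    else:
        C=np.eye(4); C[:3,:3]=R.from_euler("xyz",i["attitude"],degrees=True).as_matrix(); C[:3,3]=i["position"]
    return dict(f=f,cx=i["cx"],cy=i["cy"],C=C)
def proj(c,P):
    p=(np.atleast_2d(P)-c["C"][:3,3])@c["C"][:3,:3]
    return np.c_[c["cx"]+c["f"]*p[:,0]/p[:,2], c["cy"]+c["f"]*p[:,1]/p[:,2]]
def ray(c,uv):
    d=c["C"][:3,:3]@np.array([(uv[0]-c["cx"])/c["f"],(uv[1]-c["cy"])/c["f"],1]); return c["C"][:3,3],d/np.linalg.norm(d)
def tri(obs):
    A=np.zeros((3,3));b=np.zeros(3)
    for c,uv in obs:
        o,d=ray(c,uv); M=np.eye(3)-np.outer(d,d); A+=M;b+=M@o
    P=np.linalg.solve(A,b); return P,[np.round(proj(c,P)[0]-uv,1) for c,uv in obs]
def atz(c,uv,z):
    o,d=ray(c,uv); return o+d*(z-o[2])/d[2]
E
python3 - <<'E'
from h import *
np.set_printoptions(precision=4,suppress=True)
s,d=cam("scene"),cam("side")
for n,a,b in [("hfront",(392,169.2),(264,272.8)),("hstrap",(408,176),(239,266)),("colA",(338,212.8),(286.4,168)),("colB",(356.8,209.2),(272.4,174)),("endA",(320,214.8),(298,157)),("endB",(378,207),(255,177))]:
    print(n,*tri([(s,a),(d,b)]))
E
```

```text
hfront [0.4086 0.3027 0.1017] [array([-1. , -0.2]), array([-1.2,  0.2])]
hstrap [0.4791 0.3382 0.1074] [array([0.8, 0.1]), array([ 0.9, -0.1])]
colA [ 0.6462 -0.0323  0.2021] [array([-0.1, -0. ]), array([-0.1,  0. ])]
colB [0.6563 0.0284 0.2036] [array([-0.3, -0.1]), array([-0.2,  0. ])]
endA [ 0.6476 -0.0943  0.218 ] [array([0., 0.]), array([ 0., -0.])]
endB [0.6814 0.0898 0.2113] [array([-0.5, -0.1]), array([-0.4,  0.1])]
```

```bash
cat >> h.py <<'E'
def look(name):
    st=ctrl.read_state(); im=ctrl.capture("wrist"); cv2.imwrite(f"pics/{name}.png",im)
    import pickle; pickle.dump(cam("wrist",st),open(f"pics/{name}.pkl","wb")); return im
def load(name):
    import pickle; return pickle.load(open(f"pics/{name}.pkl","rb"))
E
python3 - <<'E'
from h import *
p=ctrl.read_state()["tcp_pos"]
ctrl.servo_line([p[0],p[1],0.42],speed=0.25)
ctrl.move_ptp([0.60,0.0,0.42],[180,0,80])
look("st1")
ctrl.servo_line([0.62,0.09,0.42],speed=0.25); look("st2")
ctrl.move_ptp([0.443,0.320,0.32],[180,0,117])
look("b1")
ctrl.servo_line([0.463,0.30,0.27],speed=0.2)
look("b2")
s=ctrl.read_state(); print(s["clock"],s["joint_pos"],s["tcp_pos"],s["eef_rot"])
E
```

```text
6.3417 [ 3.05035755e+01  5.67529265e+00  1.15199338e+02  9.26683184e-03
  5.90802580e+01 -8.64408201e+01] [0.46353624 0.30016569 0.27100684] [ 1.79955470e+02 -1.07387823e-02  1.16939641e+02]
```

View pics/st1.png

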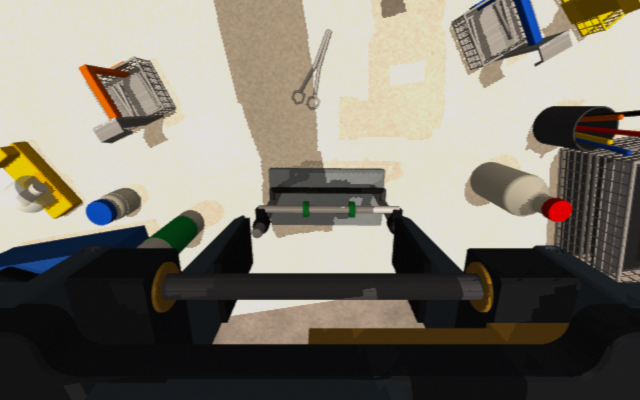

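View pics/st2.png

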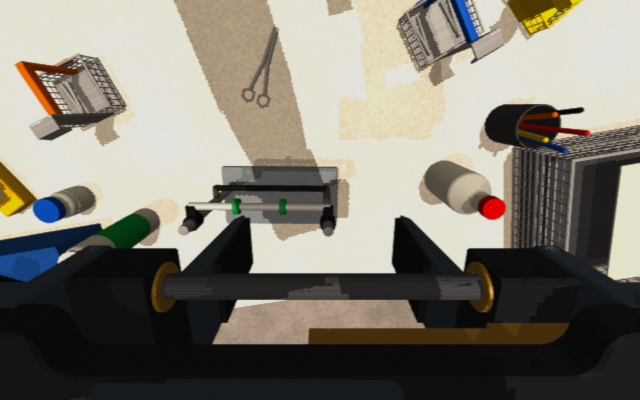

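View pics/b1.png

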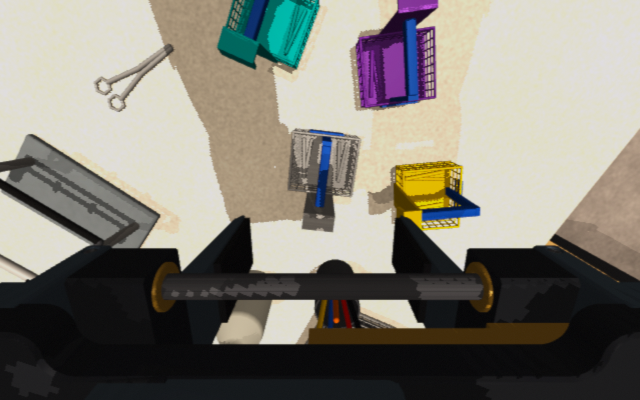

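View pics/b2.png

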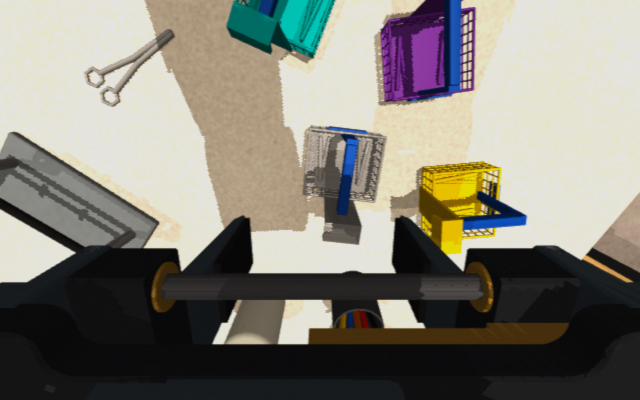

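The grey basket with the blue handle is at (324,165) in b1, its hook at the bottom (320,215), free of clutter. The rail with its green collars is at (306,209) and (352,210) in st1. I crop in to measure.

Run:
```python
from h import *
def crop(n,x,y,w,h,k):
    im=cv2.imread(f"pics/{n}.png")[y:y+h,x:x+w]; return cv2.resize(im,None,fx=k,fy=k,interpolation=cv2.INTER_CUBIC)
cv2.imwrite("pics/zb.png",np.hstack([crop("b1",280,120,90,120,4.4),crop("b2",295,120,90,120,4.4)]))
cv2.imwrite("pics/zs.png",np.vstack([crop("st1",245,160,160,75,4),crop("st2",175,160,160,75,4)]))
```

```text
(no output)
```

View pics/zb.png

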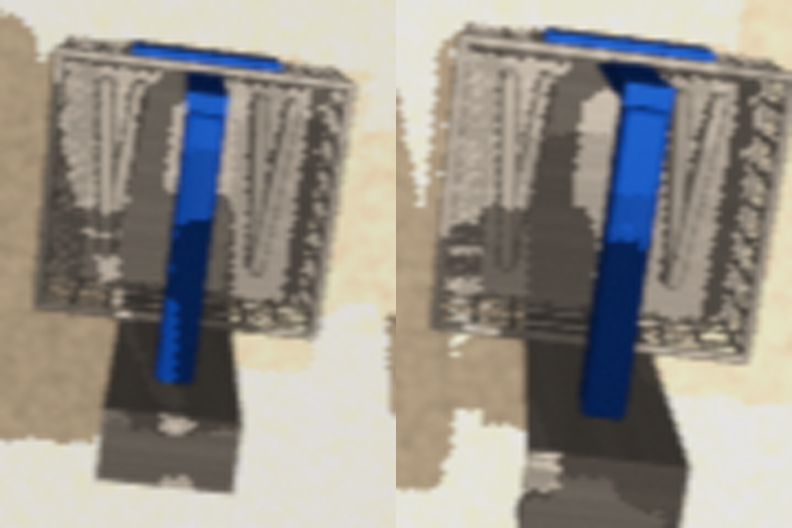

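View pics/zs.png

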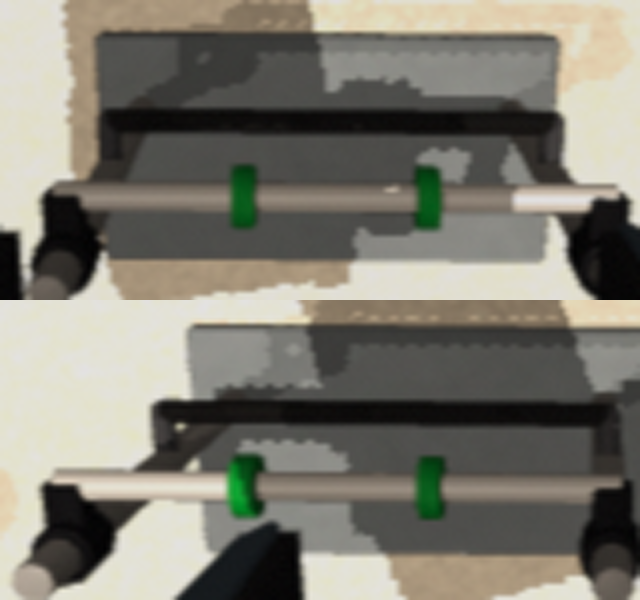

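Run:
```python
from h import *
np.set_printoptions(precision=4,suppress=True)
c1,c2=load("b1"),load("b2")
loc=np.array([[45,0,108],[-45,-50,45],[-45,50,45],[45,-50,45],[45,50,45]])/1000
z1=np.array([[174,382],[57,44],[352,78],[38,308],[315,335]])/4.4+[280,120]
z2=np.array([[207,416],[66,32],[394,72],[41,325],[354,358]])/4.4+[295,120]
def tf(p,L):
    c,s=np.cos(p[2]),np.sin(p[2]); return np.c_[p[0]+c*L[:,0]-s*L[:,1],p[1]+s*L[:,0]+c*L[:,1],L[:,2]+(p[3] if len(p)>3 else 0)]
for sel in ([0,1,2,3,4],[1,2,3,4]):
  for nm,data in (("both",[(c1,z1),(c2,z2)]),("1",[(c1,z1)]),("2",[(c2,z2)])):
    f=lambda p: np.concatenate([(proj(c,tf(p,loc[sel]))-z[sel]).ravel() for c,z in data])
    r=least_squares(f,[.443,.32,.47]); print(nm,r.x[:2],np.degrees(r.x[2]),np.round(r.fun,1))
f=lambda p: np.concatenate([(proj(c,tf(p,loc))-z).ravel() for c,z in [(c1,z1),(c2,z2)]])
r=least_squares(f,[.443,.32,.47,0]); print(r.x,np.degrees(r.x[2]))
# stand
s1,s2=load("st1"),load("st2")
A=lambda x,y:np.array([245+x/4,160+y/4]); B=lambda x,y:np.array([175+x/4,160+(y-300)/4])
for n,a,b in [("colL",A(244,197),B(243,486)),("colR",A(428,198),B(430,487)),("restL",A(104,122),B(155,412)),("restR",A(562,122),B(617,412)),("postL",A(50,285),B(33,580))]:
    print(n,*tri([(s1,a),(s2,b)]))
P=lambda x,y:x
sc,sd=cam("scene"),cam("side")
for n,a,b,u,v in [("colL",A(244,197),B(243,486),(338,212.8),(286.4,168)),("colR",A(428,198),B(430,487),(356.8,209.2),(272.4,174))]:
    print(n,*tri([(s1,a),(s2,b),(sc,u),(sd,v)]))
for n,q in [("restL",A(104,122)),("restR",A(562,122))]: print(n,atz(s1,q,.11))
for n,q in [("restL",B(155,412)),("restR",B(617,412))]: print(n,atz(s2,q,.11))
for n,q in [("footFL",A(98,38)),("footFR",A(556,40))]: print(n,atz(s1,q,.012))
```

```text
both [0.4438 0.3207] 20.778599937344886 [ 0.2  0.  -0.9  0.2  0.7 -0.1 -1.  -0.2  0.7  0.3  0.4  0.3 -1.1 -0.3
  2.2 -0.9 -1.5  0.6  0.1  0.5]
1 [0.4438 0.3208] 20.703098712831082 [ 0.2  0.  -0.8  0.1  0.8 -0.1 -1.  -0.2  0.7  0.3]
2 [0.4439 0.3207] 20.838308602067848 [ 0.4  0.3 -1.2 -0.2  2.2 -0.9 -1.6  0.7  0.1  0.5]
both [0.4438 0.3209] 20.856766054908505 [-0.9  0.3  0.8 -0.1 -0.9 -0.1  0.8  0.3 -1.  -0.2  2.3 -0.9 -1.4  0.7
  0.2  0.5]
1 [0.4437 0.3209] 20.764459854843324 [-0.8  0.2  0.9 -0.1 -0.9 -0.2  0.8  0.3]
2 [0.4439 0.3209] 20.92971187280279 [-1.1 -0.1  2.2 -0.9 -1.4  0.8  0.3  0.5]
[ 0.4451  0.3217  0.3629 -0.0069] 20.789948840117766
colL [ 0.644  -0.0311  0.2081] [array([ 0., -0.]), array([-0.,  0.])]
colR [0.6561 0.0293 0.2051] [array([ 0. , -0.1]), array([-0. ,  0.1])]
restL [ 0.6338 -0.0923  0.1161] [array([ 0. , -0.1]), array([-0. ,  0.1])]
restR [0.6683 0.093  0.1107] [array([ 0. , -0.2]), array([-0. ,  0.2])]
postL [ 0.6541 -0.0942  0.2346] [array([-0. ,  0.8]), array([ 0.1, -0.8])]
colL [ 0.646  -0.0324  0.2022] [array([-0.4,  0. ]), array([0.7, 0.1]), array([-0.2, -0.1]), array([-0.1,  0. ])]
colR [0.6564 0.0288 0.2037] [array([-0.4, -0.2]), array([-0.2,  0. ]), array([-0.1, -0.1]), array([-0.3,  0.1])]
restL [ 0.6356 -0.0937  0.11  ]
restR [0.6689 0.093  0.11  ]
restL [ 0.6349 -0.0948  0.11  ]
restR [0.6681 0.093  0.11  ]
footFL [ 0.6182 -0.1096  0.012 ]
footFR [0.6587 0.1118 0.012 ]
```

Fits: basket at (0.444, 0.321), yaw 20.8°. Stand at about (0.651, -0.001), yaw about -10°, rail centre z about 0.205. The collar spacing came out at 62 mm, as it must. I go to a pre-grasp just above the handle and check with a close look.

Run:
```python
from h import *
ctrl.command_gripper(0.06)
ctrl.move_ptp([0.4438,0.3208,0.22],[180,0,110.8])
ctrl.servo_line([0.4438,0.3208,0.135],speed=0.12)
im=look("g1"); s=ctrl.read_state(); print(s["clock"],s["tcp_pos"],s["eef_rot"])
c=load("g1")
t=np.radians(20.8); 
for L in ([-37,-6,108],[-37,6,108],[-45,-50,45],[-45,50,45],[45,-6,108],[45,6,108]):
    L=np.array(L)/1e3; P=[.4438+np.cos(t)*L[0]-np.sin(t)*L[1],.3208+np.sin(t)*L[0]+np.cos(t)*L[1],L[2]]
    uv=proj(c,P)[0]; print(L,uv); cv2.drawMarker(im,tuple(int(round(v)) for v in uv),(0,0,255),cv2.MARKER_CROSS,6,1)
cv2.imwrite("pics/g1z.png",cv2.resize(im[120:320,180:460],None,fx=2.8,fy=2.8,interpolation=cv2.INTER_CUBIC))
```

```text
8.2417 [0.44435246 0.32107554 0.13590714] [ 1.79922977e+02 -1.69270593e-02  1.10799869e+02]
[-0.037 -0.006  0.108] [313.79882717 181.49928008]
[-0.037  0.006  0.108] [332.605055   181.48108136]
[-0.045 -0.05   0.045] [263.13740496 153.32971725]
[-0.045  0.05   0.045] [382.57385007 153.21755718]
[ 0.045 -0.006  0.108] [314.83887547 291.63189039]
[0.045 0.006 0.108] [331.47546734 291.61393285]
```

View pics/g1z.png

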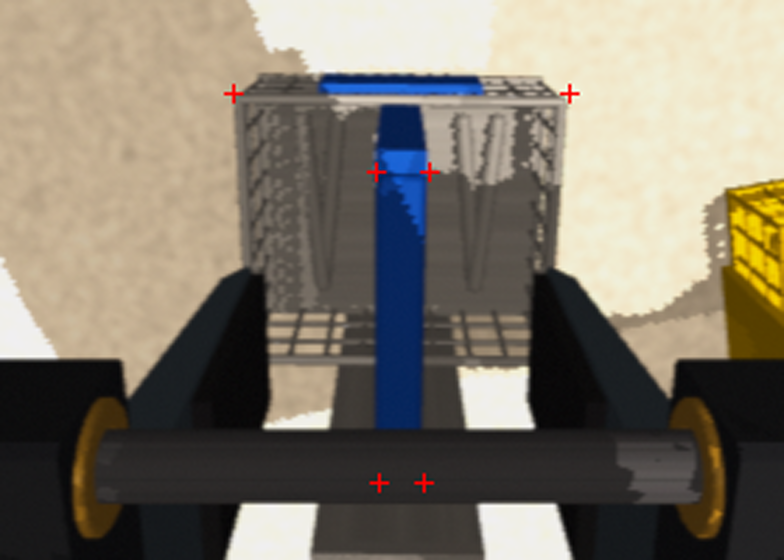

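The close look confirms the choice: grey wire, blue handle bar centred between the fingers. The crosses lie within about 1 px of the bar front (300,182) and the rim corners. I grasp and lift.

Run:
```python
from h import *
np.set_printoptions(precision=4,suppress=True)
p=lambda m:(lambda s:print(m,round(s["clock"],2),s["tcp_pos"],s["eef_rot"],s["force"],s["torque"],round(s["grip_width"],4)))(ctrl.read_state())
ctrl.servo_line([0.4442,0.3209,0.099],speed=0.08); ctrl.sleep(.2); p("down")
ctrl.command_gripper(0.0,60); ctrl.sleep(.2); p("closed")
ctrl.servo_line([0.4442,0.3209,0.13],speed=0.06); ctrl.sleep(.2); p("lift")
look("l1")
ctrl.servo_line([0.4442,0.3209,0.36],speed=0.25); ctrl.sleep(.2); p("lift2")
```

```text
down 9.04 [0.4444 0.3211 0.0994] [179.9607  -0.0094 110.7988] [ 1.0058  0.0404 -0.6175] [ 0.166 -0.088  0.002] 0.0595
closed 10.03 [0.4442 0.3209 0.099 ] [-179.9984   -0.0001  110.802 ] [-0.2876  0.8895 -1.527 ] [ 0.1979 -0.0751 -0.0481] 0.0116
lift 10.9 [0.444  0.3207 0.1296] [-179.9631    0.0088  110.7982] [ 0.3264  0.5515 -2.8763] [ 0.1262 -0.0991 -0.0157] 0.0114
lift2 12.22 [0.4439 0.3207 0.3587] [-179.8906    0.0254  110.7983] [ 0.0964  0.2094 -2.8985] [ 0.1542 -0.0847  0.0044] 0.0116
```

View pics/l1.png

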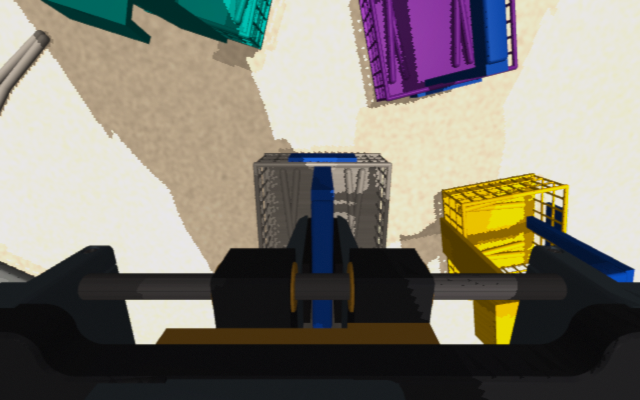

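Run:
```python
from h import *
np.set_printoptions(precision=4,suppress=True)
ctrl.move_ptp([0.5949,0.0089,0.36],[180,0,80])
ctrl.servo_line([0.5949,0.0089,0.245],speed=0.12); ctrl.sleep(.3)
s=ctrl.read_state(); print(s["clock"],s["tcp_pos"],s["eef_rot"],s["force"],s["grip_width"])
look("p1")
S=np.array([.651,-.001,0]); a=np.radians(-10)
R3=np.array([[np.cos(a),-np.sin(a),0],[np.sin(a),np.cos(a),0],[0,0,1]])
B=s["tcp_pos"]-[0,0,.099]
pts=np.vstack([S+R3@np.array([0,y,.205]) for y in (-.031,.031)]+[B+R3@(np.array(l)/1e3) for l in ([49,-20,134],[49,20,134],[71,-20,114],[71,20,114])])
for n,(x,y,w,h) in {"scene":(300,150,110,90),"side":(230,110,110,90)}.items():
    im=ctrl.capture(n); c=cam(n)
    big=cv2.resize(im[y:y+h,x:x+w],None,fx=6,fy=6,interpolation=cv2.INTER_CUBIC)
    for i,uv in enumerate(proj(c,pts)): cv2.drawMarker(big,(int((uv[0]-x+.5)*6),int((uv[1]-y+.5)*6)),(0,0,255) if i<2 else (255,0,255),cv2.MARKER_CROSS,10,1)
    cv2.imwrite(f"pics/p1_{n}.png",big)
```

```text
14.9333 [0.5951 0.0089 0.2454] [179.9673  -0.0057  80.0001] [-0.3094 -0.3064 -2.2924] 0.011940893494763143
```

View pics/p1_scene.png

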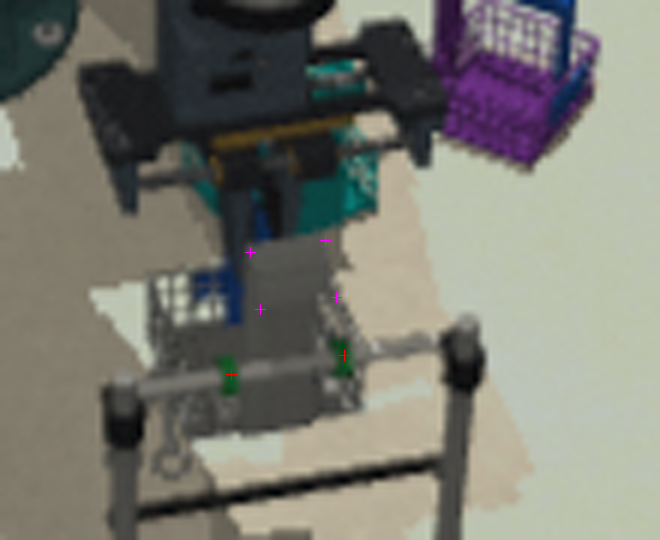

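View pics/p1_side.png

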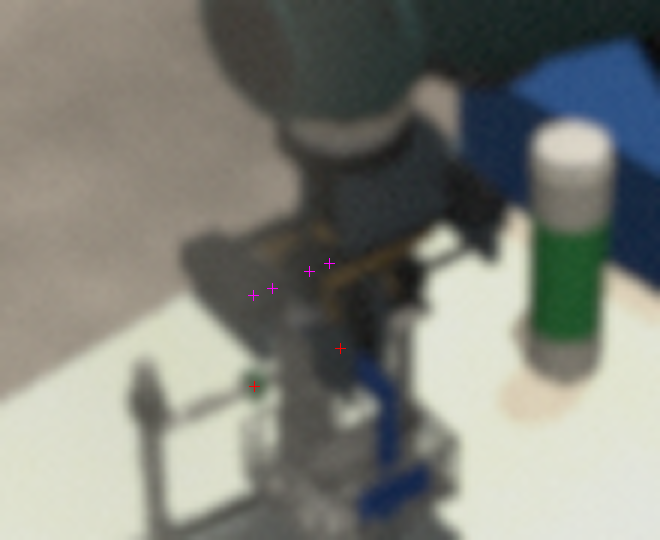

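View pics/p1.png

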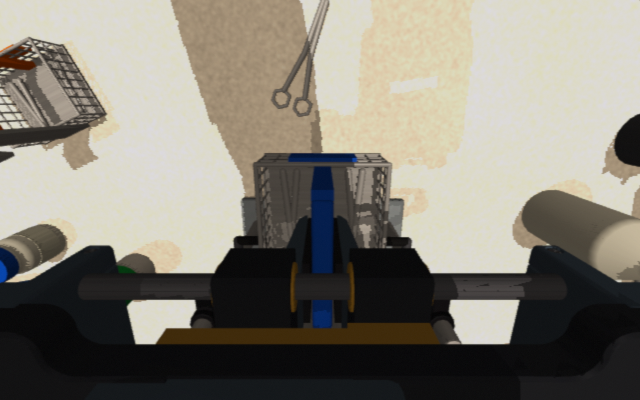

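In the p1 scene crop the strap (245–330) is between the collars (228 and 341), with the hook above and behind the rail line, and the collar projections match. I lower with a low force stop.

Run:
```python
from h import *
np.set_printoptions(precision=4,suppress=True)
def p(m):
    ctrl.sleep(.15); s=ctrl.read_state(); print(m,round(s["clock"],2),s["tcp_pos"],s["eef_rot"][:2],s["force"],s["torque"],round(s["grip_width"],4)); return s
print(ctrl.servo_line([0.5949,0.0089,0.215],speed=0.05,f_stop=3)); p("a")
print(ctrl.servo_line([0.5949,0.0089,0.165],speed=0.02,f_stop=3)); s=p("b")
```

```text
False
a 15.98 [0.5951 0.0089 0.2153] [179.9693  -0.0057] [ 0.218  -0.127  -1.9859] [ 0.1047 -0.1176  0.0132] 0.0114
True
b 17.95 [0.5949 0.0089 0.1736] [-179.9991    0.0037] [ 1.9029 -0.8597  2.8771] [ 0.0117 -0.7241 -0.0191] 0.012
```

It passed lip level (~0.195) freely and stopped at 0.1736. The +x force of 1.9 N indicates that the rail is touching the sloping lip rather than the throat ceiling. I ease up, shift about 2 mm towards the stand and lower again.

Run:
```python
from h import *
np.set_printoptions(precision=4,suppress=True)
def p(m):
    ctrl.sleep(.15); s=ctrl.read_state(); print(m,round(s["clock"],2),s["tcp_pos"],s["eef_rot"][:2],s["force"],s["torque"],round(s["grip_width"],4)); return s
x=np.array([np.cos(np.radians(-10)),np.sin(np.radians(-10))])
q=np.array([0.5949,0.0089])
ctrl.servo_line([*q,0.179],speed=0.03); p("up")
print(ctrl.servo_line([*(q+x*.006),0.179],speed=0.006,f_stop=1.5)); s=p("fwd")
```

```text
up 18.44 [0.5946 0.0089 0.1787] [-179.8887    0.0176] [ 0.8193  0.7242 -2.5347] [ 0.061  -0.1559  0.013 ] 0.0116
True
fwd 19.17 [0.5968 0.0084 0.1781] [-179.8187    0.0279] [ 0.5607  0.3681 -2.0598] [ 0.0784 -0.1269 -0.0119] 0.0116
```

Run:
```python
from h import *
np.set_printoptions(precision=4,suppress=True)
def p(m):
    ctrl.sleep(.15); s=ctrl.read_state(); print(m,round(s["clock"],2),s["tcp_pos"],s["eef_rot"][:2],s["force"],s["torque"],round(s["grip_width"],4)); return s
s=ctrl.read_state(); t=s["tcp_pos"]
print(ctrl.servo_line([t[0],t[1],0.160],speed=0.012,f_stop=3)); s=p("dn")
ctrl.sleep(.4);p("dn")
```

```text
True
dn 19.93 [0.5969 0.0084 0.174 ] [-179.8399    0.0265] [1.4189 0.1595 2.3805] [ 0.0394 -0.6695  0.0339] 0.0119
dn 20.48 [0.5965 0.0085 0.1738] [-179.7917    0.0319] [ 4.0536 -0.123   3.1398] [ 0.0002 -0.9082  0.0587] 0.0116
```

Run:
```python
from h import *
np.set_printoptions(precision=3,suppress=True)
for i in range(5):
    ctrl.sleep(.1); s=ctrl.read_state(); print(s["tcp_pos"],s["force"],s["torque"])
S=np.array([.651,-.001,0]); a=np.radians(-10)
R3=np.array([[np.cos(a),-np.sin(a),0],[np.sin(a),np.cos(a),0],[0,0,1]])
B=s["tcp_pos"]-[0,0,.099]
pts=np.vstack([S+R3@np.array([0,y,.203]) for y in (-.031,.031)]+[B+R3@(np.array(l)/1e3) for l in ([49,-20,134],[49,20,134],[71,-20,114],[71,20,114])])
for n,(x,y,w,h) in {"scene":(310,160,90,80),"side":(240,130,90,80)}.items():
    im=ctrl.capture(n); c=cam(n)
    cv2.imwrite(f"pics/q1_{n}_raw.png",im)
    big=cv2.resize(im[y:y+h,x:x+w],None,fx=7,fy=7,interpolation=cv2.INTER_CUBIC)
    for i,uv in enumerate(proj(c,pts)): cv2.drawMarker(big,(int((uv[0]-x+.5)*7),int((uv[1]-y+.5)*7)),(0,0,255) if i<2 else (255,0,255),cv2.MARKER_CROSS,10,1)
    cv2.imwrite(f"pics/q1_{n}.png",big)
im=look("q1"); cv2.imwrite("pics/q1z.png",cv2.resize(im[120:320,180:460],None,fx=2.8,fy=2.8))
print(ctrl.read_state()["clock"])
```

```text
[0.597 0.008 0.174] [2.783 0.255 3.091] [ 0.022 -0.831  0.015]
[0.596 0.008 0.174] [ 3.834 -0.161  2.775] [-0.027 -0.933  0.056]
[0.596 0.008 0.174] [3.311 0.305 3.257] [ 0.043 -0.933  0.024]
[0.596 0.008 0.174] [ 4.293 -0.379  2.707] [-0.009 -0.875  0.035]
[0.596 0.008 0.174] [ 3.727 -0.31   2.432] [ 0.032 -0.845  0.069]
21.1333
```

View pics/q1_scene.png

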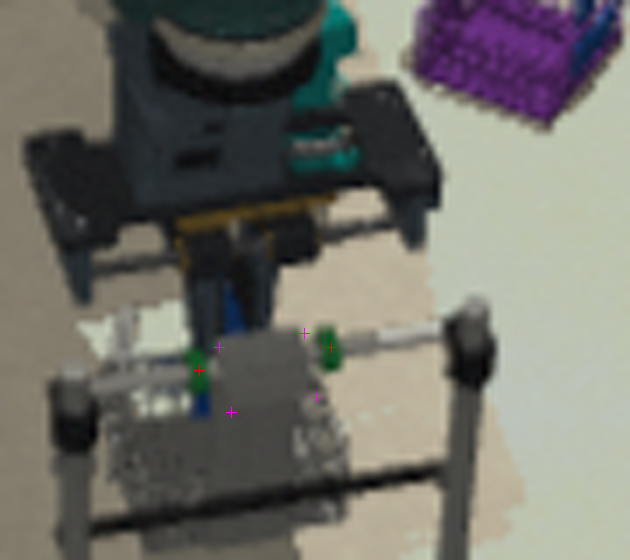

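View pics/q1_side.png

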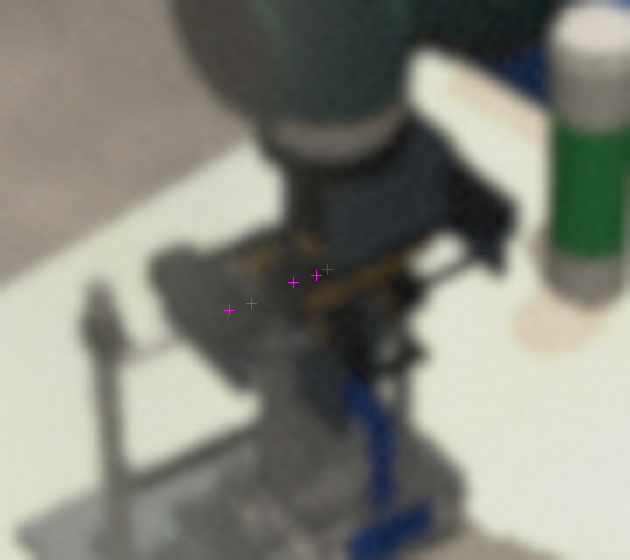

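View pics/q1z.png

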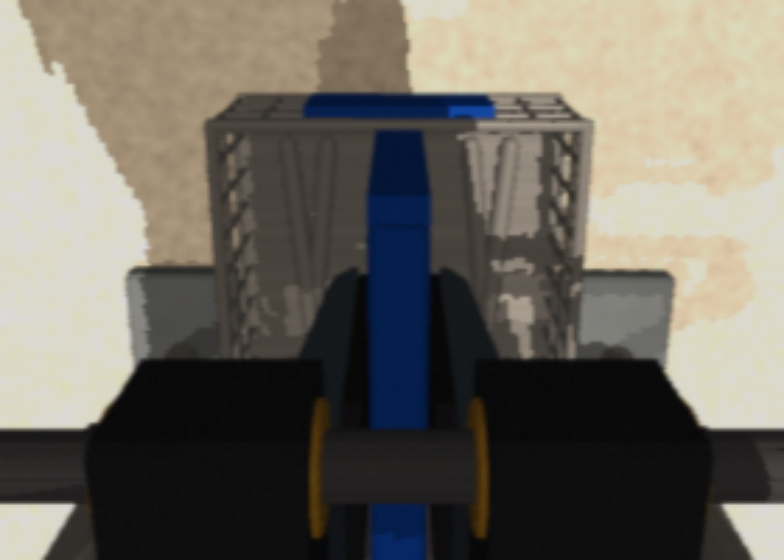

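The hook plate is over the rail between the collars (198 and 331 in the crop) with the lip on the far side, and the basket is level and square with the foot. A side force of about 4 N remains, so I relieve it. I lift slightly, find the strap contact in small steps, then seat again.

```bash
cat >> h.py <<'E'
def avg(n=4):
    F=[];T=[]
    for i in range(n):
        ctrl.sleep(.05); s=ctrl.read_state(); F.append(s["force"]);T.append(s["torque"])
    return s,np.mean(F,0),np.mean(T,0)
ax=np.array([np.cos(np.radians(-10)),np.sin(np.radians(-10))])
SO=np.array([.651,-.001])
def sx(p): return ((np.array(p[:2])-SO)@ax)*1e3
E
python3 - <<'E'
from h import *
np.set_printoptions(precision=2,suppress=True)
s=ctrl.read_state(); t=s["tcp_pos"]
ctrl.servo_line([t[0],t[1],0.178],speed=0.02); s,F,T=avg(5); print("free",s["tcp_pos"]*1e3,round(sx(s["tcp_pos"]),1),F,T)
q=np.array([0.5968,0.0084])
for k in range(8):
    q=q+ax*.0006
    ctrl.servo_line([*q,0.178],speed=0.01); s,F,T=avg(4); print(round(s["clock"],1),round(sx(q),1),round(sx(s["tcp_pos"]),1),s["tcp_pos"][2],F,T)
    if F[0]<-2: break
E
```

```text
free [596.22   8.5  177.78] -55.6 [-0.21  0.12 -2.27] [ 0.09 -0.14  0.01]
22.2 -54.4 -54.5 0.1779471383821855 [-0.74  0.38 -2.69] [ 0.1  -0.05 -0.01]
22.6 -53.8 -54.3 0.17776787731248936 [-5.27  1.27 -1.53] [ 0.26  0.64 -0.03]
```

Strap contact is at sx ≈ -54.4 (nominal -54), so the stand frame is good. The hook wasn't on the lip before; the side force was friction or settling. Next I back off 0.8 mm, seat the hook and pull down in small steps to about 10 N, holding for a second.

Run:
```python
from h import *
np.set_printoptions(precision=2,suppress=True)
q=SO+ax*(-.0552)
ctrl.servo_line([*q,0.178],speed=0.01); s,F,T=avg(5); F0=F; print("free",s["tcp_pos"]*1e3,round(sx(s["tcp_pos"]),1),F,T)
z=.1765
while z>.168:
    ctrl.servo_line([*q,z],speed=0.01); s,F,T=avg(3); print(round(s["clock"],2),round(z*1e3,1),s["tcp_pos"]*1e3,round(sx(s["tcp_pos"]),1),F,T,round(s["grip_width"],4))
    if F[2]>9.2 : break
    z-=.0006 if F[2]<7 else .0004
for i in range(5):
    ctrl.sleep(.15); s,F,T=avg(2); print("hold",round(s["clock"],2),s["tcp_pos"]*1e3,F,T)
print("z",z)
```

```text
free [596.81   8.55 178.1 ] -55.0 [ 0.11  0.23 -2.12] [ 0.1  -0.12 -0.01]
23.64 176.5 [596.65   8.57 176.5 ] -55.2 [ 0.31  0.2  -2.12] [ 0.09 -0.16 -0.  ] 0.0115
24.04 175.9 [596.63   8.59 175.9 ] -55.2 [ 0.25 -0.4  -2.44] [ 0.04 -0.15 -0.  ] 0.0119
24.44 175.3 [596.7    8.59 175.37] -55.1 [ 0.47  0.09 -1.42] [ 0.06 -0.15 -0.01] 0.0116
24.84 174.7 [596.72   8.59 174.79] -55.1 [0.14 0.17 0.61] [ 0.06 -0.26 -0.01] 0.0118
25.24 174.1 [596.74   8.57 174.19] -55.1 [0.4  0.26 1.76] [ 0.01 -0.37  0.01] 0.0117
25.64 173.5 [596.77   8.55 173.61] -55.1 [ 0.26 -0.06  2.84] [ 0.01 -0.45 -0.01] 0.0119
26.04 172.9 [596.77   8.58 173.03] -55.1 [ 0.65 -0.64  5.17] [-0.   -0.6  -0.01] 0.0114
26.44 172.3 [596.85   8.57 172.51] -55.0 [ 0.32 -0.2   6.39] [-0.05 -0.66  0.02] 0.0119
26.84 171.7 [596.91   8.58 172.04] -54.9 [-0.73  0.08  7.  ] [-0.05 -0.61 -0.01] 0.0116
27.24 171.1 [596.95   8.58 171.54] -54.9 [-0.9  -0.43  8.62] [-0.04 -0.55 -0.02] 0.0116
27.64 170.7 [596.98   8.57 171.19] -54.9 [-1.21 -0.43 10.1 ] [-0.11 -0.55 -0.03] 0.0116
hold 27.89 [596.96   8.56 171.18] [-1.39 -0.73  9.37] [-0.08 -0.57 -0.02]
hold 28.14 [596.98   8.56 171.19] [-1.13 -0.08  9.43] [-0.1  -0.57 -0.04]
hold 28.39 [596.99   8.56 171.21] [-1.04 -0.33  9.78] [-0.11 -0.57 -0.  ]
hold 28.64 [596.96   8.58 171.19] [-0.85 -0.69 10.22] [-0.1 -0.6  0. ]
hold 28.89 [596.98   8.56 171.2 ] [-1.37 -0.29  9.16] [-0.06 -0.6  -0.04]
z 0.17070000000000007
```

The rail responds as a clean 3 N/mm spring, and the hook held about 9.6 N for about 1.3 s. Now I ease up to zero load, release, retreat straight up, and look.

Run:
```python
from h import *
np.set_printoptions(precision=2,suppress=True)
q=SO+ax*(-.0552)
ctrl.servo_line([*q,0.1746],speed=0.01); s,F,T=avg(5); print("ease",s["tcp_pos"]*1e3,F,T)
ctrl.command_gripper(0.045); s,F,T=avg(4); print("open",round(s["clock"],1),s["tcp_pos"]*1e3,F,T,s["grip_width"])
im=look("r1")
ctrl.servo_line([*q,0.26],speed=0.08)
ctrl.servo_line([*(q-ax*.06),0.36],speed=0.2); ctrl.sleep(.5)
im=look("r2")
for n,(x,y,w,h) in {"scene":(310,160,90,110),"side":(240,130,90,110)}.items():
    im=ctrl.capture(n); cv2.imwrite(f"pics/r_{n}_raw.png",im)
    cv2.imwrite(f"pics/r_{n}.png",cv2.resize(im[y:y+h,x:x+w],None,fx=5,fy=5,interpolation=cv2.INTER_CUBIC))
a,b=[cv2.imread(f"pics/r_{n}.png") for n in("scene","side")]; cv2.imwrite("pics/r_both.png",cv2.resize(np.hstack([a,b]),None,fx=.88,fy=.88))
s,F,T=avg(3); print(s["clock"],F)
```

```text
ease [596.54   8.58 174.46] [ 1.57 -0.4   1.41] [ 0.02 -0.57  0.  ]
open 30.6 [596.67   8.57 174.62] [-0.43  0.21 -0.05] [ 0.1  -0.16 -0.  ] 0.04500874324868114
33.3583 [-0.13  0.06  0.12]
```

View pics/r_both.png

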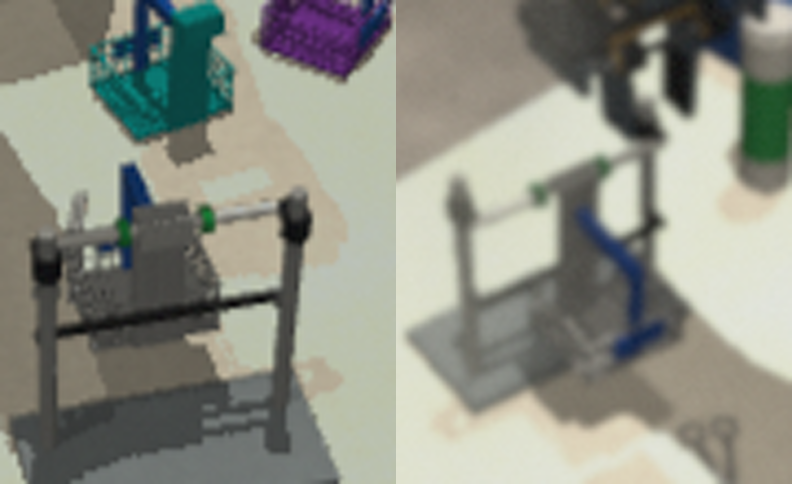

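View pics/r2.png

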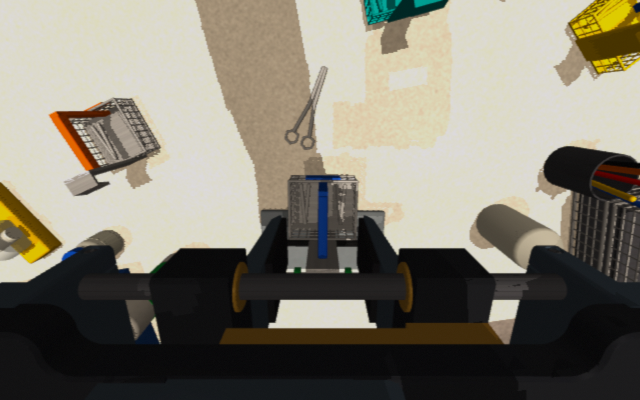

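View pics/r_scene_raw.png

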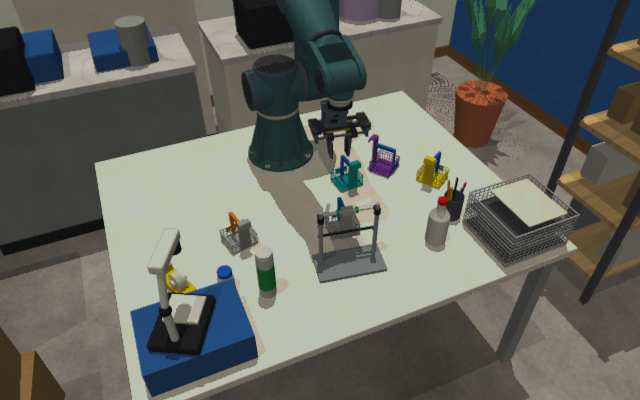

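In both views the basket hangs upright with its hook centred between the collars, and the strap is against the rest. Everything else is where it was, and the gripper is well clear. I hand the job in.

Run:
```python
from h import *
ctrl.sleep(.5); s=ctrl.read_state(); print(s["clock"],s["force"],abs(s["dq"]).max())
print(ctrl.sign_off())
```

```text
33.8583 [0.20356322 0.43557435 0.09745622] 0.06613919922257036
the job is handed in; nothing more can be done
None
```

The blue-handled wire basket now hangs upright on the rail by its hook, between the two green collars. I handed the job in at about 34 s.

- **Tug:** With the basket still in the grip, I pulled straight down for about 1.3 s at a measured 9–10 N. The rail sank about 4 mm at its 3 N/mm and the hook held.
- **Release:** I eased the pull off before letting go. The last force readings, with the gripper clear, were near zero.
- **Last pictures:** The scene and side views show the hook between the collars and the strap against the rest bar. The other baskets, bottle, spray, forceps and cup look to be where they were.

- **Redone step:** After the first two touches on the rail (about 5 N down) I saw a side force of 2–4 N. I lifted slightly, found where the strap meets the rail or rest (about 5 N for a moment), backed off 0.8 mm and seated the hook again before the tug.
- **Disagreement:** The rail height came out at about 203–207 mm from the cameras and about 202 mm by touch. I went by touch.

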